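# Lock the shaker's service hatch with the slotted-lock key

### The arm

A 6-joint arm with a two-finger parallel gripper is mounted at the origin on the work surface. World frame = base frame: x ahead of the robot, y to its left, z up, the work surface at z = 0. Lengths are in mm, angles in rad, forces in N, time in s.
With the tool pointing down it reaches from about 400 to 925 mm from the base axis. Payload 12.5 kg.
Tool frame: the origin (TCP) lies at the very end of the fingers, on their centre line; the grasp point (between the pads) lies 19 mm behind it; z points along the fingers, y is the direction in which the jaws open and shut (so a half turn about z gives the same grasp; the last joint's range is limited). The gripper opens to 95 mm and grips with 3 to 60 N. Pads are 20 mm wide; open, the fingers measure 119 mm over their backs; the gripper's body (75 mm by 180 mm) begins 59 mm behind the grasp point.
Start: joints at [1.189, 0.491, 1.559, -0, 1.092, -0.106], TCP at [170.18, 601.403, 214.661] pointing down, gripper open.
Joint ranges: [-3.1, 3.1], [-0.84, 2.19], [0.05, 2.79], [-1.13, 4.28], [0.06, 2.93], [-2.69, 2.69]. Speed limits (rad/s): [2.22, 2.22, 2.79, 3.14, 3.14, 3.14].

### API

Orientations are given as [roll, pitch, yaw] about the fixed x, y, z axes, in that order (R = Rz(yaw) Ry(pitch) Rx(roll)).
In Python, from cell import env gives the robot as it stands.
- The arm moves only by the shell command python3 -m pendant 'ROWS'. ROWS is JSON, a list that holds one entry, the list of rows, each a list of 5 numbers: the opening, from 0 (shut) to 1 (fully open), then the shift along the tool's x, y, z in m, then the turn about the tool's z in rad. A call has exactly 8 rows; each row is the pose to reach, as a shift and turn from the pose commanded when the call began, along the tool's axes at that moment; what a row does not reach only later rows make up. A row lasts 1/10 s, in which the tool goes at most 50 mm and 8.59 degrees, less where a joint would pass 70% of its speed; a pose out of reach is approached as far as the arm can. A call with a gripper value outside its range is refused whole. The fingers move at their own pace and stop on an object; the grip force is fixed at half the most. Time passes only in rows, so rows that repeat a pose let the fingers close, or fill a call up. It gives the time, the measured TCP pose, the force and the opening at its end, in the units of the state.
- env.state(): the state, without advancing time (a new reading comes with each control period).
- env.read_camera(name): name is "side" or "top"; returns a dict with "image" (384x512x3 uint8, blue, green, red), "range_z" (384x512 float32, mm along the optical axis (not along the pixel's ray), 0 where there is no reading), "fx", "fy", "cx", "cy" (pixels), "rvec" (rotation vector, rad) and "tvec" (3), from world to camera coordinates, as OpenCV has them. Camera axes: x right, y down, z forward; pixel columns grow to the right and rows downward; lengths in mm; the calibration is good to about 2 mm. A picture is of the moment at which its call begins.
- env.job_done(): hands the job in, once; it reports no verdict.
The state is a dict: "t": time; "joints": joint angles; "qvel": joint speeds; "tau": joint torques, N m; "eef_pos": TCP position; "tcp_rot": TCP orientation; "ft_force": force on the tool from outside, world axes, zero at the start; "moment": the same for the moment, N m; "opening": opening from 0.0 (shut) to 1.0 (fully open).
Only numpy, scipy, OpenCV 4.12 (cv2) and the standard library are available. Lean on these libraries where they do the work, as an engineer would, in place of code of your own. Each camera call takes 0.05 s, during which the arm holds its last target. There are 200 camera calls.

### The job

The service hatch on top of the bench shaker is shut but its lock is still open. Take the key from its stand, seat the blade in the lock's slot, push the spring-loaded lock down gently (never more than about 25 N) and turn it a quarter turn clockwise with the key until it springs back up locked, then put the key back upright and fully home in its stand. Leave the other things on the bench where they are.

Things in the scene. Friction and masses are not known exactly. Their poses are not given: they have to be found in the camera images.
- key: The loose key, 80 mm tall, about 80 g, standing blade down in its stand; a half turn about its axis makes no difference. Origin at the middle of the blade's bottom edge, z up along the key, x along the blade's width, y across its thickness. Above the blade and shank a steel collar, 42 (x) x 24 mm (y), at 26 to 30 mm; above it the black handle.
- key_grip (a point): Centre of the black flat-sided handle, 40 mm (x) x 14 mm (y) x 50 mm high (30 to 80 mm above the blade's bottom edge), 55 mm straight above key_tip. Grip it across its 14 mm. Same axes as the key.
- key_tip (a point): Middle of the blade's bottom edge; same axes as the key. Steel blade 20 mm wide (x), 3 mm thick (y), 17 mm long, its last 2 mm tapering to 1.8 mm thick and 19 mm wide; then the shank, 20 x 8 mm, up to the collar's underside at 26 mm.
- stand: Fixed grey block, 75 mm (its x) x 55 mm (y) x 34 mm high, origin under its centre. A rectangular pocket in the middle of its top, 27 mm along x, 12 mm along y, 30 mm deep, takes blade and shank; the key's collar rests on the top, and the blade's bottom edge then stands 8 mm above the underside.
- shaker: Fixed cream bench shaker, 240 (x) x 260 mm (y), top 70 mm high; origin under its centre, knobs on its -x face. On its hatch lies the lock: a square aluminium plate 60 x 60 x 10 mm, in its middle a round steel head of 34 mm diameter, its top 14 mm above the hatch's face. A straight slot, 4.5 mm wide, 7 mm deep, runs right across the head through its centre.
- hatch_centre (a point): Nominal place of the lock's centre, on the grey hatch's upper face (73 mm above the bench); axes as the shaker's. The lock plate floats: its real centre is up to 3 mm off along x and 2 to 5 mm off along y, which no reading tells. It slides (to 6 mm off) only when pushed sideways by over about 6 N. The slot runs along this x axis when open (lock = 0), along y when locked.
- lock (a joint): Turn of the slotted head, rad: 0 open, 1.57 (a quarter turn clockwise from above) locked, with stops 0.04 beyond. It turns only while the head is pushed down more than 3 mm, against about 0.12 N m; part-way it stays down; from about 1.43 on it springs back up when let go.
- lock_press (a joint): How far the lock's head is pushed down, m: 0 up, 0.006 fully down, where it stops dead. Its spring takes 3 N to start and 1 N more per mm.
- rack: Fixed small blue rack with six white-capped tubes, 90 x 60 mm, 56 mm high, origin under its centre; not part of the job.
- vial1: Loose glass vial with a white cap, 28 mm diameter, 62 mm high, origin at its bottom; leave it alone.
- vial2: Loose glass vial with a white cap, 28 mm diameter, 62 mm high, origin at its bottom; leave it alone.
- vial3: Loose glass vial with a white cap, 28 mm diameter, 62 mm high, origin at its bottom; leave it alone.
- scanner: Loose white hand scanner lying on the bench, 130 mm long, 36 mm high, origin at its bottom; leave it alone.
Mind the look-alikes: they are no part of the job. What is shaped like the key but turquoise is not meant.

How it is judged:
By the outcome, as a careful person would: the job done as asked, in the order asked, and still so for the second after the job is handed in, with the robot touching nothing.
It also fails if it takes over 72 s, if anything falls off the work surface, if the arm or the gripper's body presses on something with over 40 N, if the wrist force passes 120 N, or if a joint passes its speed limit or range.

## Working session

There is one attempt and no reset: what is moved stays moved. The work goes in short steps, Python scripts to look and compute and a shell command to move; the robot and the scene stay as the last step left them, time stands still between calls to the robot, and variables do not carry over. Pictures are saved under pics/ and viewed, about 8 in all and at most 12, crops included, and the job is handed in when it is done.

```bash
mkdir -p pics; ls; python3 - <<'E'
from cell import env
import cv2,numpy as np
for n in("top","side"):
    c=env.read_camera(n);cv2.imwrite(f"pics/{n}0.png",c["image"]);np.savez(f"pics/{n}0.npz",**c)
    R=cv2.Rodrigues(np.array(c["rvec"]))[0];print(n,c["fx"],c["cx"],c["cy"],(-R.T@np.array(c["tvec"]).ravel()).round(1),R.round(2).tolist())
a=cv2.imread("pics/top0.png");b=cv2.imread("pics/side0.png")
print(env.state())
E
```

```text
pics
top 374.61680803610864 250.86811132141466 191.45470122305753 [ 438.    43.2 1133.6] [[0.02, -1.0, 0.01], [-0.99, -0.02, -0.1], [0.1, -0.0, -0.99]]
side 477.7477663888776 251.4186447190283 180.81477435741905 [474.7 865.6 978.1] [[-1.0, -0.05, -0.02], [-0.03, 0.73, -0.68], [0.05, -0.68, -0.73]]
{'t': 0.1, 'joints': array([ 1.18940048e+00,  4.91486452e-01,  1.55938223e+00, -6.58827030e-05,
        1.09171480e+00, -1.05607951e-01]), 'qvel': array([-0.0006864 , -0.00192289, -0.00096142,  0.00196786, -0.00153949,
       -0.00072128]), 'tau': array([ 2.25227675e-03, -6.13614964e+01, -2.58608097e+01,  6.94302307e-02,
        4.69808711e-02,  1.00992315e-05]), 'eef_pos': array([170.10757646, 601.17925843, 214.13032116]), 'tcp_rot': array([-3.14060118e+00, -4.63351622e-05,  2.86583513e+00]), 'ft_force': array([ 0.74325872, -0.24598061,  0.36453367]), 'moment': array([-0.03027931, -0.0304159 ,  0.03846196]), 'opening': 1.000785821813416}
```

View pics/top0.png

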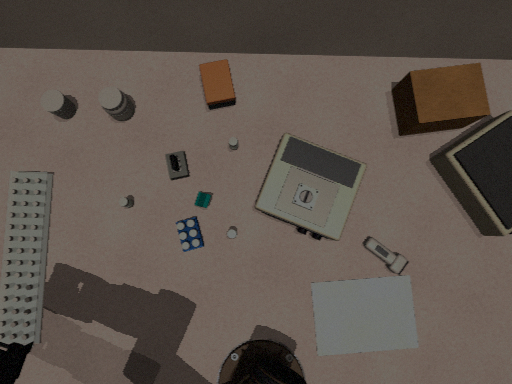

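View pics/side0.png

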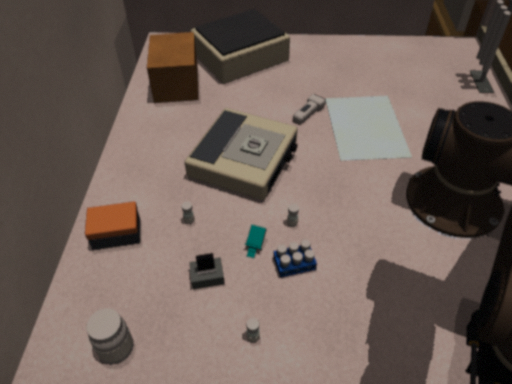

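The black key in the grey stand is at top (177,163) and side (206,262). The turquoise look-alike lies flat at top (204,199) and side (256,240), so it is not the one meant. The lock head is at top (306,197) and side (254,146). I'll confirm this in one enlarged crop and measure both.

```bash
cat > h.py <<'E'
import cv2,numpy as np
from cell import env
def cam(n,tag):
    c=env.read_camera(n);cv2.imwrite(f"pics/{n}{tag}.png",c["image"]);np.savez(f"pics/{n}{tag}.npz",**c);return c
def ray(c,uv):
    R=cv2.Rodrigues(np.array(c["rvec"],float).ravel())[0];C=-R.T@np.array(c["tvec"],float).ravel()
    d=R.T@np.array([(uv[0]-c["cx"])/c["fx"],(uv[1]-c["cy"])/c["fy"],1]);return C,d
def onz(c,uv,z):
    C,d=ray(c,uv);return C+d*(z-C[2])/d[2]
def tri(c1,u1,c2,u2):
    C1,d1=ray(c1,u1);C2,d2=ray(c2,u2)
    s=np.linalg.lstsq(np.c_[d1,-d2],C2-C1,rcond=None)[0];p,q=C1+d1*s[0],C2+d2*s[1];return (p+q)/2,np.linalg.norm(p-q)
def crop(im,u,v,w,h,k):
    return cv2.resize(im[v-h:v+h,u-w:u+w],None,fx=k,fy=k,interpolation=cv2.INTER_CUBIC)
E
python3 - <<'E'
from h import *
t=np.load("pics/top0.npz");s=np.load("pics/side0.npz")
k=6
A=np.hstack([crop(t["image"],177,165,32,24,k),crop(t["image"],306,197,32,24,k)])
B=np.hstack([crop(s["image"],206,268,32,24,k),crop(s["image"],254,146,32,24,k)])
cv2.imwrite("pics/crops.png",np.vstack([A,B]))
def pts(c):
    im=c["range_z"];v,u=np.nonzero(im>0);z=im[v,u].astype(float)
    R=cv2.Rodrigues(c["rvec"].ravel())[0];X=np.c_[(u-c["cx"])/c["fx"]*z,(v-c["cy"])/c["fy"]*z,z]
    return u,v,(X-c["tvec"].ravel())@R
u,v,P=pts(t)
def sel(u0,u1,v0,v1,z0,z1):
    return (u>u0)&(u<u1)&(v>v0)&(v<v1)&(P[:,2]>z0)&(P[:,2]<z1)
for nm,a in dict(stand=(155,200,140,190,27,41),key=(155,200,140,190,75,100),hatch=(240,380,120,250,60,78)).items():
    m=sel(*a);Q=P[m];r=cv2.minAreaRect(Q[:,:2].astype(np.float32));print(nm,m.sum(),r,np.median(Q[:,2]),"px",u[m].mean(),v[m].mean())
E
```

```text
stand 365 ((629.0191650390625, 264.41119384765625), (76.06281280517578, 55.44239807128906), 13.786537170410156) 33.14918363115143 px 176.4931506849315 164.91232876712328
key 77 ((627.9962158203125, 264.41033935546875), (38.42512893676758, 13.815258979797363), 13.292525291442871) 86.33221329900825 px 172.37662337662337 161.3896103896104
hatch 6939 ((569.8799438476562, -131.78729248046875), (259.7806701660156, 241.87989807128906), 69.49551391601562) 71.15276493906292 px 310.77734543882406 185.55569966854014
```

View pics/crops.png

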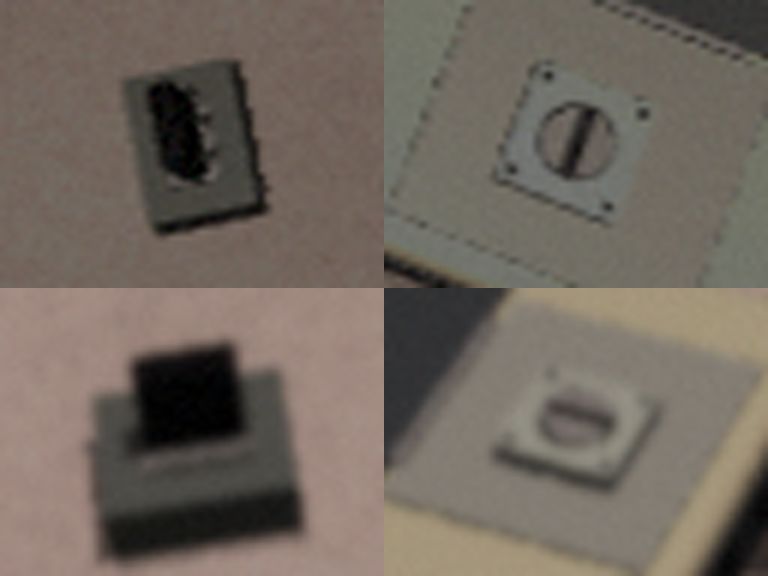

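The crop confirms it: the black handle stands in the grey stand, and the lock slot runs along the shaker's x. The stand measures 76x55 mm with its top at 33 mm, and the key's top is at 86 mm. All of these agree with the given sizes. Next I'll measure the lock and work out the first moves.

```bash
python3 - <<'E'
from h import *
t=np.load("pics/top0.npz");s=np.load("pics/side0.npz")
def pts(c):
    im=c["range_z"];v,u=np.nonzero(im>0);z=im[v,u].astype(float)
    R=cv2.Rodrigues(c["rvec"].ravel())[0];X=np.c_[(u-c["cx"])/c["fx"]*z,(v-c["cy"])/c["fy"]*z,z]
    return u,v,(X-c["tvec"].ravel())@R
for n,c,(a,b) in(("top",t,(306,197)),("side",s,(254,145))):
    u,v,P=pts(c);m=(abs(u-a)<22)&(abs(v-b)<18)&(P[:,2]>78.5)&(P[:,2]<95);Q=P[m];print(n,m.sum(),cv2.minAreaRect(Q[:,:2].astype(np.float32)),np.percentile(Q[:,2],[10,50,90]))
    # dark slot pixels
    g=cv2.cvtColor(c["image"],cv2.COLOR_BGR2GRAY).astype(float)
    w=g[b-6:b+7,a-6:a+7];th=w.min()+0.35*(np.median(w)-w.min());vv,uu=np.nonzero(w<th)
    ww=th-w[vv,uu]; px=((uu*ww).sum()/ww.sum()+a-6,(vv*ww).sum()/ww.sum()+b-6);print("slot",px,len(uu),onz(c,px,84))
print(tri(t,(306.2,196.8),s,(254.3,143.0)))
for uv in((306.2,196.8),): print(onz(t,uv,87))
print(onz(s,(254.3,143),87))
# key from side: range
u,v,P=pts(s);m=(abs(u-206)<25)&(abs(v-262)<25)&(P[:,2]>80)&(P[:,2]<100);print("side key",m.sum(),cv2.minAreaRect(P[m][:,:2].astype(np.float32)),P[m].mean(0))
m=(abs(u-206)<35)&(abs(v-268)<35)&(P[:,2]>28)&(P[:,2]<37);print("side stand",cv2.minAreaRect(P[m][:,:2].astype(np.float32)))
yaw=2.8658;d=np.array([628.5,264.4])-[170.1,601.2];tx=np.array([np.cos(yaw),np.sin(yaw)]);ty=np.array([np.sin(yaw),-np.cos(yaw)]);print("shift",d@tx,d@ty)
E
```

```text
top 431 ((533.7485961914062, -112.88411712646484), (60.509521484375, 68.54964447021484), 69.81753540039062) [80.02132508 82.75281841 86.86562112]
slot (np.float64(305.97420814479636), np.float64(196.31447963800906)) 20 [ 537.05309391 -115.91559237   84.        ]
side 366 ((548.9637451171875, -119.16371154785156), (125.52259063720703, 108.15890502929688), 77.7049789428711) [80.96530579 84.30343463 87.79751844]
slot (np.float64(254.08480565371025), np.float64(143.57950530035336)) 22 [ 536.6853795  -112.44304435   84.        ]
(array([ 536.10386214, -116.85532318,   82.1308745 ]), np.float64(0.4677210451243963))
[ 535.41607655 -116.10471176   87.        ]
[ 536.00297132 -111.5468347    87.        ]
side key 126 ((628.6940307617188, 266.85443115234375), (39.2252197265625, 15.414451599121094), 13.867262840270996) [628.08720305 268.04933362  87.09973198]
side stand ((629.5899658203125, 266.52825927734375), (74.9289321899414, 58.733619689941406), 12.852901458740234)
shift -532.790818928314 -199.2454347424214
```

```bash
python3 -m pendant '[[[0.6,-0.533,-0.199,0.08,-0.512],[0.6,-0.533,-0.199,0.08,-0.512],[0.6,-0.533,-0.199,0.08,-0.512],[0.6,-0.533,-0.199,0.08,-0.512],[0.6,-0.533,-0.199,0.08,-0.512],[0.6,-0.533,-0.199,0.08,-0.512],[0.6,-0.533,-0.199,0.08,-0.512],[0.6,-0.533,-0.199,0.08,-0.512]]]'
cat > g.py <<'E'
# go.py x y z yaw : shift needed in present tool axes
from h import *
import sys
def go(x,y,z,yaw):
    s=env.state();p=s["eef_pos"];w=s["tcp_rot"][2];R=cv2.Rodrigues(np.array([0,0,w]))[0]@np.diag([1,-1,-1])
    print("t",round(s["t"],2),"tcp",p.round(1),"yaw",round(w,4),"F",s["ft_force"].round(1),"q6",round(s["joints"][5],2),"SHIFT",(R.T@(np.array([x,y,z])-p)).round(1),"TURN",round(((w-yaw+np.pi)%(2*np.pi))-np.pi,3))
if __name__=="__main__": go(*map(float,sys.argv[1:]))
E
python3 g.py 628.5 265 130 3.378
```

```text
t: 0.9
eef_pos: [485.1, 369.9, 159.5]
tcp_rot: [3.142, -0.0, -2.905]
ft_force: [0.5, 0.8, 0.0]
opening: 0.601
t 0.9 tcp [485.1 369.9 159.5] yaw -2.9054 F [0.5 0.8 0. ] q6 -1.26 SHIFT [-114.9 -135.6   29.5] TURN -0.0
```

```bash
python3 -m pendant '[[[0.6,-0.115,-0.1355,0.03,0],[0.6,-0.115,-0.1355,0.03,0],[0.6,-0.115,-0.1355,0.03,0],[0.6,-0.115,-0.1355,0.03,0],[0.6,-0.115,-0.1355,0.05,0],[0.6,-0.115,-0.1355,0.08,0],[0.6,-0.115,-0.1355,0.1,0],[0.6,-0.115,-0.1355,0.112,0]]]'; python3 g.py 628.5 265 47 3.378
python3 - <<'E'
from h import *
t=cam("top",1);s=cam("side",1)
cv2.imwrite("pics/c1.png",np.hstack([crop(t["image"],177,165,32,24,6),crop(s["image"],206,262,32,24,6)]))
E
```

```text
t: 1.7
eef_pos: [626.5, 266.3, 45.8]
tcp_rot: [-3.141, -0.003, -2.906]
ft_force: [-0.2, -0.1, -0.2]
opening: 0.6
t 1.7 tcp [626.5 266.3  45.8] yaw -2.9056 F [-0.2 -0.1 -0.2] q6 -1.5 SHIFT [-1.7 -1.7 -1.2] TURN -0.0
```

View pics/c1.png

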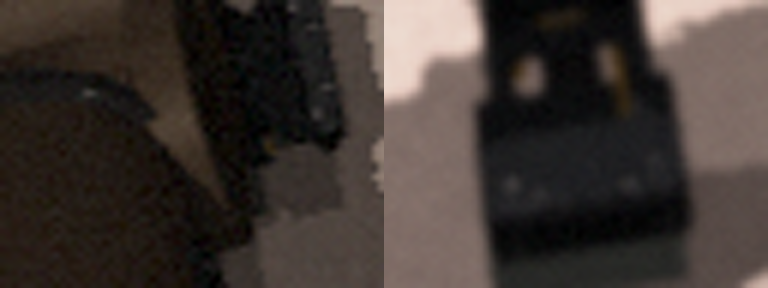

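The view is blocked by the gripper (4 pictures viewed so far). The pose is within 2 mm, so I'll correct it and close in stages, watching the force.

```bash
python3 -m pendant '[[[0.6,-0.0015,-0.0015,-0.001,0],[0.6,-0.0015,-0.0015,-0.001,0],[0.35,-0.0015,-0.0015,-0.001,0],[0.2,-0.0015,-0.0015,-0.001,0],[0.2,-0.0015,-0.0015,-0.001,0],[0.2,-0.0015,-0.0015,-0.001,0],[0.2,-0.0015,-0.0015,-0.001,0],[0.2,-0.0015,-0.0015,-0.001,0]]]'; python3 g.py 628.5 265 47 3.378
```

```text
t: 2.6
eef_pos: [629.0, 265.6, 49.0]
tcp_rot: [3.142, -0.0, -2.905]
ft_force: [-0.3, 0.3, 0.2]
opening: 0.212
t 2.6 tcp [629.  265.6  49. ] yaw -2.9054 F [-0.3  0.3  0.2] q6 -1.5 SHIFT [ 0.6 -0.4  2. ] TURN -0.0
```

```bash
python3 -m pendant '[[[0.2,0,0,0.001,0],[0,0,0,0.001,0],[0,0,0,0.001,0],[0,0,0,0.001,0],[0,0,0,0.001,0],[0,0,0,0.001,0],[0,0,0,0.001,0],[0,0,0,0.001,0]]]'; python3 g.py 628.5 265 47 3.378
```

```text
t: 3.4
eef_pos: [629.0, 265.5, 48.0]
tcp_rot: [3.142, 0.0, -2.905]
ft_force: [-1.1, -0.1, -1.0]
opening: 0.147
t 3.4 tcp [629.  265.5  48. ] yaw -2.9054 F [-1.1 -0.1 -1. ] q6 -1.5 SHIFT [ 0.6 -0.4  1. ] TURN -0.0
```

```bash
python3 -m pendant '[[[0,0,0,-0.01,0],[0,0,0,-0.03,0],[0,0,0,-0.06,0],[0,0,0,-0.09,0],[0,0,0,-0.11,0],[0,0,0,-0.11,0],[0,0,0,-0.11,0],[0,0,0,-0.11,0]]]'; python3 g.py 536 -116 158 2.784
python3 - <<'E'
from h import *
t=cam("top",2);s=cam("side",2)
cv2.imwrite("pics/c2.png",np.hstack([crop(t["image"],177,165,50,40,4),crop(s["image"],206,220,50,40,4)]))
E
```

```text
t: 4.2
eef_pos: [628.5, 265.3, 156.8]
tcp_rot: [-3.142, -0.002, -2.905]
ft_force: [0.3, 0.1, -0.8]
opening: 0.149
t 4.2 tcp [628.5 265.3 156.8] yaw -2.9054 F [ 0.3  0.1 -0.8] q6 -1.5 SHIFT [ 179.1 -349.1   -1.2] TURN 0.594
```

View pics/c2.png

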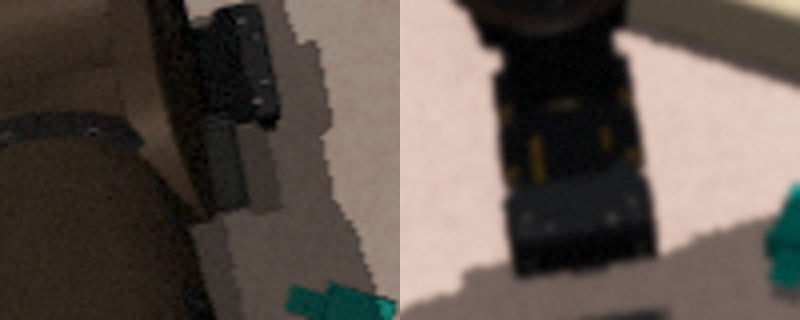

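```bash
python3 -m pendant '[[[0,0.178,-0.3475,0,0.59],[0,0.178,-0.3475,0,0.59],[0,0.178,-0.3475,0,0.59],[0,0.178,-0.3475,0,0.59],[0,0.178,-0.3475,0,0.59],[0,0.178,-0.3475,0,0.59],[0,0.178,-0.3475,0,0.59],[0,0.178,-0.3475,0,0.59]]]'; python3 g.py 536.4 -114.3 131 2.786
```

```text
t: 5.1
eef_pos: [536.2, -116.3, 157.4]
tcp_rot: [-3.142, -0.001, 2.787]
ft_force: [0.4, 0.1, -0.3]
opening: 0.143
t 5.1 tcp [ 536.2 -116.3  157.4] yaw 2.7869 F [ 0.4  0.1 -0.3] q6 -1.55 SHIFT [ 0.5  1.9 26.4] TURN 0.001
```

```bash
python3 -m pendant '[[[0,0,0,0.015,0],[0,0,0,0.025,0],[0,0,0,0.028,0],[0,0,0,0.030,0],[0,0,0,0.031,0],[0,0,0,0.032,0],[0,0,0,0.033,0],[0,0,0,0.033,0]]]'; python3 g.py 536.4 -114.3 125 2.786
```

```text
t: 5.9
eef_pos: [537.3, -113.8, 125.0]
tcp_rot: [3.142, 0.0, 2.788]
ft_force: [0.7, 0.2, -0.5]
opening: 0.147
t 5.9 tcp [ 537.3 -113.8  125. ] yaw 2.7882 F [ 0.7  0.2 -0.5] q6 -1.55 SHIFT [ 0.7 -0.8  0. ] TURN 0.002
```

```bash
python3 -m pendant '[[[0,0,0,0.001,0],[0,0,0,0.001,0],[0,0,0,0.002,0],[0,0,0,0.002,0],[0,0,0,0.003,0],[0,0,0,0.003,0],[0,0,0,0.003,0],[0,0,0,0.003,0]]]'; python3 g.py 536.4 -114.3 120 2.786
```

```text
t: 6.7
eef_pos: [537.3, -113.9, 121.9]
tcp_rot: [3.141, -0.0, 2.788]
ft_force: [1.7, 2.7, -1.3]
opening: 0.147
t 6.7 tcp [ 537.3 -113.9  121.9] yaw 2.7878 F [ 1.7  2.7 -1.3] q6 -1.55 SHIFT [ 0.7 -0.7  1.9] TURN 0.002
```

The blade tip is at 82 mm, below the head's top (87) and the plate's top (83), so it is in the slot. A light side force pushes it along +tool y. I'll ease that and go on down.

```bash
python3 -m pendant '[[[0,0,0.0003,0,0],[0,0,0.0006,0,0],[0,0,0.0006,0,0],[0,0,0.0006,0.001,0],[0,0,0.0006,0.001,0],[0,0,0.0006,0.0015,0],[0,0,0.0006,0.0015,0],[0,0,0.0006,0.0015,0]]]'; python3 g.py 536.4 -114.3 119 2.786
```

```text
t: 7.5
eef_pos: [537.5, -113.4, 120.4]
tcp_rot: [3.142, -0.0, 2.788]
ft_force: [1.1, -0.6, -0.7]
opening: 0.147
t 7.5 tcp [ 537.5 -113.4  120.4] yaw 2.7878 F [ 1.1 -0.6 -0.7] q6 -1.55 SHIFT [ 0.7 -1.2  1.4] TURN 0.002
```

```bash
python3 -m pendant '[[[0,0.0004,0,0.001,0],[0,0.0004,0,0.002,0],[0,0.0004,0,0.003,0],[0,0.0004,0,0.004,0],[0,0.0004,0,0.005,0],[0,0.0004,0,0.0053,0],[0,0.0004,0,0.0053,0],[0,0.0004,0,0.0053,0]]]'; python3 g.py 536.4 -114.3 115 2.786
```

```text
t: 8.3
eef_pos: [537.3, -113.3, 115.4]
tcp_rot: [3.141, 0.001, 2.788]
ft_force: [1.1, 0.4, 5.3]
opening: 0.143
t 8.3 tcp [ 537.3 -113.3  115.4] yaw 2.7878 F [1.1 0.4 5.3] q6 -1.55 SHIFT [ 0.5 -1.2  0.4] TURN 0.002
```

```bash
python3 -m pendant '[[[0,0,0,0.0005,0],[0,0,0,0.001,0],[0,0,0,0.0015,0],[0,0,0,0.0015,0],[0,0,0,0.0015,0.03],[0,0,0,0.0015,0.06],[0,0,0,0.0015,0.1],[0,0,0,0.0015,0.1]]]'; python3 g.py 536.4 -114.3 115 2.786; python3 -c "
from cell import env;print(env.state()['moment'])"
```

```text
t: 9.1
eef_pos: [537.5, -113.1, 114.1]
tcp_rot: [3.141, 0.001, 2.686]
ft_force: [0.6, 2.6, 7.7]
opening: 0.144
t 9.1 tcp [ 537.5 -113.1  114.1] yaw 2.6864 F [0.6 2.6 7.7] q6 -1.44 SHIFT [ 0.5 -1.6 -0.9] TURN -0.1
[ 0.54935672 -0.18420086  0.03105919]
```

```bash
python3 -m pendant '[[[0,0,0,0,0.06],[0,0,0,0,0.12],[0,0,0,0,0.18],[0,0,0,0,0.24],[0,0,0,0,0.30],[0,0,0,0,0.36],[0,0,0,0,0.4],[0,0,0,0,0.4]]]'; python3 g.py 536.4 -114.3 115 2.786; python3 -c "
from cell import env;print(env.state()['moment'])"
```

```text
t: 9.9
eef_pos: [537.8, -112.7, 114.1]
tcp_rot: [3.14, 0.001, 2.286]
ft_force: [1.9, 4.7, 6.9]
opening: 0.153
t 9.9 tcp [ 537.8 -112.7  114.1] yaw 2.2863 F [1.9 4.7 6.9] q6 -1.04 SHIFT [-0.3 -2.1 -0.9] TURN -0.5
[ 1.11536565 -0.50966054  0.07686726]
```

```bash
python3 -m pendant '[[[0,0.0003,0.0006,0,0],[0,0.0003,0.0006,0,0.06],[0,0.0003,0.0006,0,0.12],[0,0.0003,0.0006,0,0.18],[0,0.0003,0.0006,0,0.24],[0,0.0003,0.0006,0,0.30],[0,0.0003,0.0006,0,0.35],[0,0.0003,0.0006,0,0.35]]]'; python3 g.py 536.4 -114.3 115 2.786; python3 -c "
from cell import env;print(env.state()['moment'])"
```

```text
t: 10.7
eef_pos: [538.2, -112.3, 114.2]
tcp_rot: [3.139, 0.001, 1.936]
ft_force: [2.5, 3.4, 6.6]
opening: 0.145
t 10.7 tcp [ 538.2 -112.3  114.2] yaw 1.936 F [2.5 3.4 6.6] q6 -0.69 SHIFT [-1.2 -2.4 -0.8] TURN -0.85
[ 0.71706495 -0.6184822   0.10824676]
```

```bash
python3 -m pendant '[[[0,0.0002,0.0004,0,0.05],[0,0.0002,0.0004,0,0.1],[0,0.0002,0.0004,0,0.16],[0,0.0002,0.0004,0,0.22],[0,0.0002,0.0004,0,0.28],[0,0.0002,0.0004,0,0.34],[0,0.0002,0.0004,0,0.4],[0,0.0002,0.0004,0,0.4]]]'; python3 g.py 536.4 -114.3 115 2.786; python3 -c "
from cell import env;print(env.state()['moment'])"
```

```text
t: 11.5
eef_pos: [538.8, -112.2, 114.3]
tcp_rot: [3.139, 0.0, 1.536]
ft_force: [3.0, 2.3, 6.9]
opening: 0.147
t 11.5 tcp [ 538.8 -112.2  114.3] yaw 1.5358 F [3.  2.3 6.9] q6 -0.29 SHIFT [-2.2 -2.3 -0.7] TURN -1.25
[ 0.49363467 -0.64914973  0.13563957]
```

Total 1.25 rad so far. I'll take it to 1.65, which allows for the blade's play in the slot.

```bash
python3 -m pendant '[[[0,0,0.0003,0,0.06],[0,0,0.0003,0,0.12],[0,0,0.0003,0,0.18],[0,0,0.0003,0,0.24],[0,0,0.0003,0,0.30],[0,0,0.0003,0,0.36],[0,0,0.0003,0,0.4],[0,0,0.0003,0,0.4]]]'; python3 g.py 536.4 -114.3 115 2.786; python3 -c "
from cell import env;print(env.state()['moment'])"
```

```text
t: 12.3
eef_pos: [539.3, -112.3, 114.4]
tcp_rot: [3.138, -0.001, 1.136]
ft_force: [3.9, 2.5, 7.3]
opening: 0.145
t 12.3 tcp [ 539.3 -112.3  114.4] yaw 1.1364 F [3.9 2.5 7.3] q6 0.11 SHIFT [-3.  -1.8 -0.6] TURN -1.65
[ 0.42743122 -0.82439072  0.12795635]
```

```bash
python3 -m pendant '[[[0,0,0,0,0.02],[0,0,0,0,0.04],[0,0,0,0,0.04],[0,0,0,0,0.04],[0,0,0,0,0.04],[0,0,0,0,0.04],[0,0,0,0,0.04],[0,0,0,0,0.04]]]'; python3 g.py 536.4 -114.3 115 2.786; python3 -c "
from cell import env;print(env.state()['moment'])"
```

```text
t: 13.1
eef_pos: [539.3, -112.3, 114.4]
tcp_rot: [3.138, -0.001, 1.098]
ft_force: [4.5, 2.2, 6.9]
opening: 0.147
t 13.1 tcp [ 539.3 -112.3  114.4] yaw 1.0978 F [4.5 2.2 6.9] q6 0.15 SHIFT [-3.1 -1.7 -0.6] TURN -1.688
[ 0.36189875 -0.77842489  0.15113867]
```

```bash
python3 -m pendant '[[[0,0.0003,0.0003,0,-0.03],[0,0.0005,0.0005,0,-0.06],[0,0.0005,0.0005,-0.0005,-0.06],[0,0.0005,0.0005,-0.001,-0.06],[0,0.0005,0.0005,-0.0015,-0.06],[0,0.0005,0.0005,-0.002,-0.06],[0,0.0005,0.0005,-0.0025,-0.06],[0,0.0005,0.0005,-0.0025,-0.06]]]'; python3 g.py 536.4 -114.3 115 2.786; python3 -c "
from cell import env;print(env.state()['moment'])"
```

```text
t: 13.9
eef_pos: [539.2, -112.2, 116.5]
tcp_rot: [3.14, -0.0, 1.158]
ft_force: [3.1, -0.1, 5.3]
opening: 0.147
t 13.9 tcp [ 539.2 -112.2  116.5] yaw 1.1577 F [ 3.1 -0.1  5.3] q6 0.09 SHIFT [-3.  -1.8  1.5] TURN -1.628
[-0.09967048 -0.53418206 -0.0230929 ]
```

The spring still pushes at about 6 N while I rise, so the head is following up and is past the catch. I'll lift clear slowly.

```bash
python3 -m pendant '[[[0,0.0003,0,-0.001,0],[0,0.0003,0,-0.002,0],[0,0.0003,0,-0.003,0],[0,0.0003,0,-0.004,0],[0,0.0003,0,-0.007,0],[0,0.0003,0,-0.012,0],[0,0.0003,0,-0.025,0],[0,0.0003,0,-0.043,0]]]'; python3 g.py 629 265.5 160 -2.905
python3 -m pendant '[[[0,0.1,0.1,0,-0.5],[0,0.1,0.1,0,-0.5],[0,0.1,0.1,0,-0.5],[0,0.1,0.1,0,-0.5],[0,0.1,0.1,0,-0.5],[0,0.1,0.1,0,-0.5],[0,0.1,0.1,0,-0.5],[0,0.1,0.1,0,-0.5]]]'; python3 g.py 629 265.5 160 -2.905
```

```text
t: 14.7
eef_pos: [537.6, -111.4, 159.1]
tcp_rot: [-3.138, 0.0, 1.158]
ft_force: [0.0, 1.0, -0.8]
opening: 0.145
t 14.7 tcp [ 537.6 -111.4  159.1] yaw 1.1578 F [ 0.   1.  -0.8] q6 0.09 SHIFT [381.9 -67.5  -0.9] TURN -2.22
t: 15.5
eef_pos: [670.0, -60.8, 159.6]
tcp_rot: [3.142, -0.0, 1.656]
ft_force: [-0.6, 0.5, -0.9]
opening: 0.143
t 15.5 tcp [670.  -60.8 159.6] yaw 1.6563 F [-0.6  0.5 -0.9] q6 -0.27 SHIFT [328.6 -13.   -0.4] TURN -1.722
```

```bash
python3 - <<'E'
from h import *
t=cam("top",3);s=cam("side",3)
cv2.imwrite("pics/c3.png",np.hstack([crop(t["image"],306,197,32,24,6),crop(s["image"],254,146,32,24,6)]))
E
```

```text
(no output)
```

View pics/c3.png

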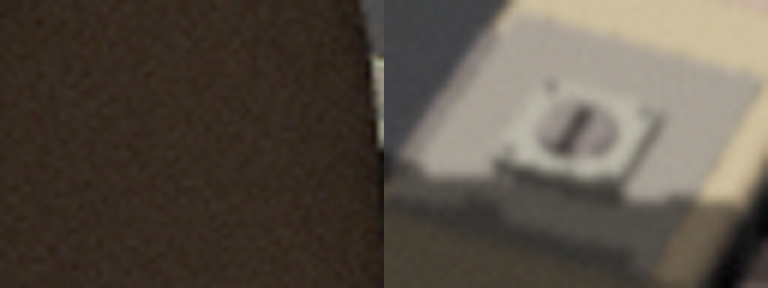

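```bash
python3 - <<'E'
from h import *
c=np.load("pics/top3.npz");g=cv2.resize(c["image"],None,fx=1,fy=1);g=cv2.cvtColor(g,cv2.COLOR_BGR2GRAY).astype(float)
a,b=306,197;w=g[b-5:b+6,a-5:a+6];th=np.median(w)-0.4*(np.median(w)-w.min())
vv,uu=np.nonzero(w<th);P=np.array([onz(c,(a-5+x,b-5+y),86)[:2] for x,y in zip(uu,vv)]);ww=th-w[vv,uu]
m=(P*ww[:,None]).sum(0)/ww.sum();C=np.cov(P.T,aweights=ww);e,V=np.linalg.eigh(C);print(len(uu),m,np.degrees(np.arctan2(V[1,1],V[0,1])),e)
E
```

```text
9 [ 534.08794415 -113.35964803] 140.95832527454448 [ 42.35277054 157.73599792]
```

The top view is blocked by the arm. The side view shows the slot at (254,143) now turned along the shaker's y, with the head up (6 pictures viewed). I'll take the key back to the stand.

```bash
python3 -m pendant '[[[0,0.327,-0.013,0,-1.72],[0,0.327,-0.013,0,-1.72],[0,0.327,-0.013,0,-1.72],[0,0.327,-0.013,0,-1.72],[0,0.327,-0.013,0,-1.72],[0,0.327,-0.013,0,-1.72],[0,0.327,-0.013,0,-1.72],[0,0.327,-0.013,0,-1.72]]]'; python3 g.py 629 265.5 160 -2.905
python3 - <<'E'
from h import *
c=cam("side",4);g=cv2.cvtColor(c["image"],cv2.COLOR_BGR2GRAY).astype(float)
a,b=254,143;w=g[b-5:b+6,a-5:a+6];th=np.median(w)-0.4*(np.median(w)-w.min())
vv,uu=np.nonzero(w<th);P=np.array([onz(c,(a-5+x,b-5+y),86)[:2] for x,y in zip(uu,vv)]);ww=th-w[vv,uu]
m=(P*ww[:,None]).sum(0)/ww.sum();C=np.cov(P.T,aweights=ww);e,V=np.linalg.eigh(C);print(len(uu),m,np.degrees(np.arctan2(V[1,1],V[0,1])),e)
E
```

```text
t: 16.4
eef_pos: [628.0, 268.0, 159.2]
tcp_rot: [3.141, -0.0, 2.867]
ft_force: [-0.2, -0.2, -0.7]
opening: 0.147
t 16.4 tcp [628.  268.  159.2] yaw 2.8674 F [-0.2 -0.2 -0.7] q6 -0.99 SHIFT [-1.6 -2.1 -0.8] TURN -0.511
15 [ 540.09419754 -116.0528438 ] 55.54863991001705 [ 31.37901918 182.31021624]
```

```bash
python3 -m pendant '[[[0,0,0,0.03,-0.511],[0,0,0,0.05,-0.511],[0,0,0,0.07,-0.511],[0,0,0,0.07,-0.511],[0,0,0,0.07,-0.511],[0,0,0,0.07,-0.511],[0,0,0,0.07,-0.511],[0,0,0,0.07,-0.511]]]'; python3 g.py 629 265.5 48 -2.905
python3 - <<'E'
from h import *
c=cam("top",5)
cv2.imwrite("pics/c5.png",crop(c["image"],306,197,32,24,12))
g=cv2.cvtColor(c["image"],cv2.COLOR_BGR2GRAY).astype(float)
a,b=306,197;w=g[b-5:b+6,a-5:a+6];th=np.median(w)-0.4*(np.median(w)-w.min())
vv,uu=np.nonzero(w<th);P=np.array([onz(c,(a-5+x,b-5+y),86)[:2] for x,y in zip(uu,vv)]);ww=th-w[vv,uu]
m=(P*ww[:,None]).sum(0)/ww.sum();C=np.cov(P.T,aweights=ww);e,V=np.linalg.eigh(C);print(len(uu),m,np.degrees(np.arctan2(V[1,1],V[0,1])),e)
E
```

```text
t: 17.25
eef_pos: [629.3, 264.2, 89.7]
tcp_rot: [3.141, 0.001, -2.916]
ft_force: [0.1, 0.3, -0.9]
opening: 0.143
t 17.25 tcp [629.3 264.2  89.7] yaw -2.9161 F [ 0.1  0.3 -0.9] q6 -1.5 SHIFT [ 0.   1.3 41.7] TURN -0.011
37 [ 536.77807725 -115.3853914 ] 64.14540937412512 [15.52522615 94.24391895]
```

View pics/c5.png

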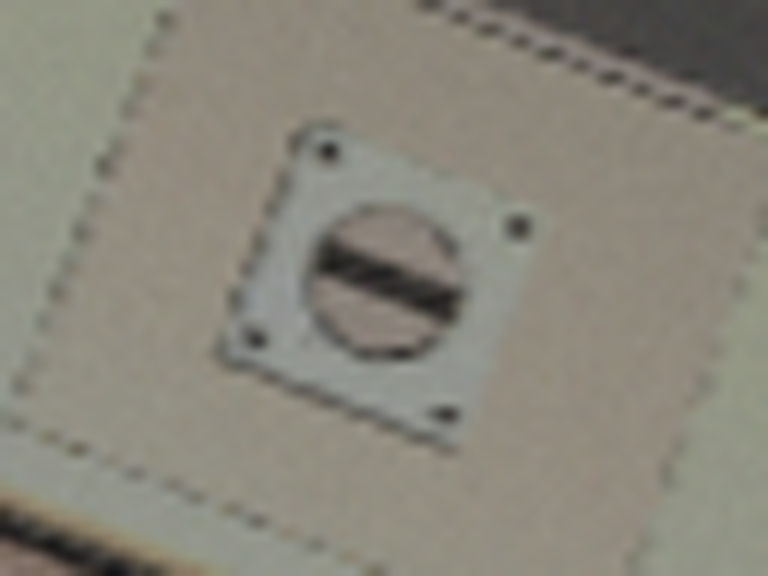

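The slot now lies parallel to the plate's edge, about 20° down to the right at (306,196), so the quarter turn is done and the head is up (7 viewed). Now I'll insert the key.

```bash
python3 -m pendant '[[[0,0,0.0013,0,-0.011],[0,0,0.0013,0,-0.011],[0,0,0.0013,0.005,-0.011],[0,0,0.0013,0.01,-0.011],[0,0,0.0013,0.015,-0.011],[0,0,0.0013,0.02,-0.011],[0,0,0.0013,0.025,-0.011],[0,0,0.0013,0.025,-0.011]]]'; python3 g.py 629 265.5 48 -2.905
```

```text
t: 18.1
eef_pos: [628.5, 265.4, 63.2]
tcp_rot: [-3.142, -0.001, -2.903]
ft_force: [0.6, 0.1, -0.8]
opening: 0.148
t 18.1 tcp [628.5 265.4  63.2] yaw -2.9034 F [ 0.6  0.1 -0.8] q6 -1.51 SHIFT [-0.5 -0.  15.2] TURN 0.002
```

```bash
python3 -m pendant '[[[0,-0.0005,0,0.003,0],[0,-0.0005,0,0.006,0],[0,-0.0005,0,0.009,0],[0,-0.0005,0,0.011,0],[0,-0.0005,0,0.0125,0],[0,-0.0005,0,0.0135,0],[0,-0.0005,0,0.0145,0],[0,-0.0005,0,0.0145,0]]]'; python3 g.py 629 265.5 48 -2.905
```

```text
t: 18.9
eef_pos: [629.3, 265.6, 49.6]
tcp_rot: [3.142, -0.0, -2.903]
ft_force: [0.2, 0.4, -1.0]
opening: 0.144
t 18.9 tcp [629.3 265.6  49.6] yaw -2.9034 F [ 0.2  0.4 -1. ] q6 -1.51 SHIFT [ 0.3 -0.1  1.6] TURN 0.002
```

```bash
python3 -m pendant '[[[0,0,0,0.0005,0],[0,0,0,0.001,0],[0,0,0,0.0014,0],[0,0,0,0.0017,0],[0,0,0,0.002,0],[0,0,0,0.002,0],[0,0,0,0.002,0],[0,0,0,0.002,0]]]'; python3 g.py 629 265.5 48 -2.905
```

```text
t: 19.7
eef_pos: [629.3, 265.7, 47.8]
tcp_rot: [3.142, 0.0, -2.903]
ft_force: [-0.4, 0.1, 1.7]
opening: 0.143
t 19.7 tcp [629.3 265.7  47.8] yaw -2.9034 F [-0.4  0.1  1.7] q6 -1.51 SHIFT [ 0.4 -0.1 -0.2] TURN 0.002
```

Contact comes at the original grasp height (+1.7 N), so the collar is on the stand. I'll release gently, then retreat upwards.

```bash
python3 -m pendant '[[[0.2,0,0,0,0],[0.3,0,0,0,0],[0.4,0,0,0,0],[0.5,0,0,0,0],[0.6,0,0,0,0],[0.6,0,0,0,0],[0.6,0,0,0,0],[0.6,0,0,0,0]]]'
python3 -m pendant '[[[0.6,0,0,-0.01,0],[0.6,0,0,-0.03,0],[0.6,0,0,-0.06,0],[0.6,0,0,-0.1,0],[0.6,0,0,-0.15,0],[0.6,0,0,-0.15,0],[0.6,0,0,-0.15,0],[0.6,0,0,-0.15,0]]]'
python3 -m pendant '[[[0.6,0.3,0.1,0,0],[0.6,0.3,0.1,0,0],[0.6,0.3,0.1,0,0],[0.6,0.3,0.1,0,0],[0.6,0.25,0.2,0,0],[0.6,0.25,0.2,0,0],[0.6,0.25,0.2,0,0],[0.6,0.25,0.2,0,0]]]'
python3 - <<'E'
from h import *
t=cam("top",6);s=cam("side",6)
A=np.hstack([crop(t["image"],177,165,32,24,6),crop(t["image"],306,197,32,24,6)])
B=np.hstack([crop(s["image"],206,268,32,24,6),crop(s["image"],254,146,32,24,6)])
cv2.imwrite("pics/c6.png",np.vstack([A,B]))
def pts(c):
    im=c["range_z"];v,u=np.nonzero(im>0);z=im[v,u].astype(float)
    R=cv2.Rodrigues(np.array(c["rvec"]).ravel())[0];X=np.c_[(u-c["cx"])/c["fx"]*z,(v-c["cy"])/c["fy"]*z,z]
    return u,v,(X-np.array(c["tvec"]).ravel())@R
for c,a,b in((t,177,165),(s,206,262)):
    u,v,P=pts(c);m=(abs(u-a)<22)&(abs(v-b)<25)&(P[:,2]>75)&(P[:,2]<105);Q=P[m];print(m.sum(),cv2.minAreaRect(Q[:,:2].astype(np.float32)) if m.sum() else "",np.median(Q[:,2]))
E
```

```text
t: 20.5
eef_pos: [629.3, 265.7, 47.7]
tcp_rot: [3.142, 0.0, -2.903]
ft_force: [0.1, 0.1, -0.4]
opening: 0.599
t: 21.3
eef_pos: [628.8, 265.5, 196.9]
tcp_rot: [-3.142, -0.001, -2.903]
ft_force: [-0.4, -0.7, -0.7]
opening: 0.6
t: 22.1
eef_pos: [335.5, 404.0, 196.6]
tcp_rot: [-3.141, -0.002, -2.898]
ft_force: [0.7, -1.0, 0.5]
opening: 0.598
78 ((628.6810913085938, 264.6244201660156), (40.069557189941406, 13.912546157836914), 13.790273666381836) 86.2451766119035
147 ((629.2040405273438, 267.08880615234375), (39.38707733154297, 15.539480209350586), 17.05384635925293) 87.25997703266952
```

View pics/c6.png

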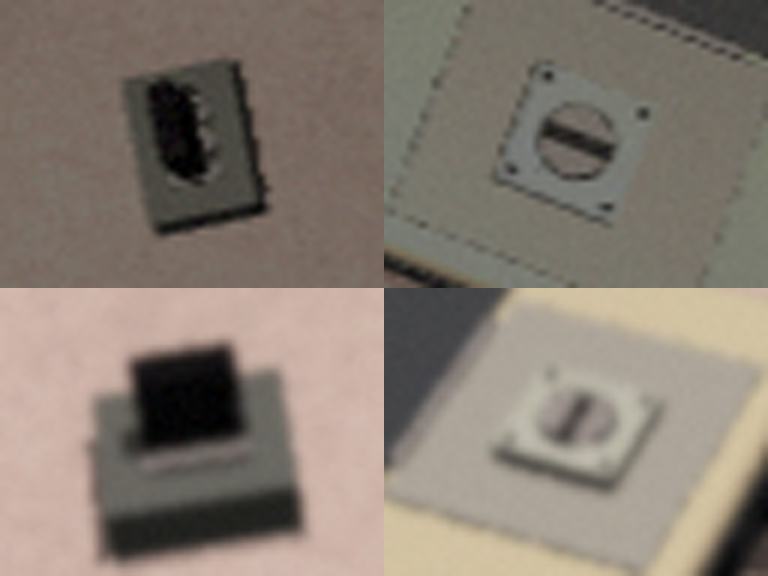

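The key stands home in the stand: same pose as before and the same top height of 86–87 mm. The slot is turned, in both views (8 viewed). I'll hand in.

```bash
python3 -m pendant '[[[0.6,0,0,0,0],[0.6,0,0,0,0],[0.6,0,0,0,0],[0.6,0,0,0,0],[0.6,0,0,0,0],[0.6,0,0,0,0],[0.6,0,0,0,0],[0.6,0,0,0,0]]]'; python3 -c "
from cell import env;print(env.job_done())"
```

```text
t: 23.0
eef_pos: [339.2, 401.0, 197.7]
tcp_rot: [3.142, 0.0, -2.903]
ft_force: [-0.6, -0.7, -0.5]
opening: 0.601
the job is handed in; nothing more can be done
None
```

The lock is turned to locked and the key is back in its stand; I handed the job in at about 23 s of the 72 s allowed.

- **Lock:** I pressed the head down with about 8.5 N at the highest reading and turned the tool 1.69 rad clockwise, to allow for the blade's play in the slot. The spring kept pushing at about 6 N as I let it rise, so it came back up past its catch. Both camera views then showed the slot turned across the shaker.
- **Slot angle:** The automatic angle fits on the few slot pixels were rough, at 64° from the top and 56° from the side against about 70° expected. The enlarged top picture shows the slot parallel to the plate's edge. I went by that and by the spring-up.
- **Key:** It stands upright with its top at 86–87 mm, as before I took it. Its position matches the start within about 1 mm. One side-view angle fit read 17° instead of about 14°, but the top view read 13.8°, the same as at the start.
- **Other things on the bench:** I felt no unexpected contact on the way. I did not check the vials, rack and scanner again in a final picture.

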